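# Show which vial goes back and where

## Robot

A 6-joint arm with a two-finger parallel gripper is mounted at the origin on a cart in front of the work surface, level with it; the furniture and walls round the work are solid. World frame = base frame: x ahead of the robot, y to its left, z up, the work surface at z = 0. Lengths are in mm, angles in rad, forces in N, time in s.
With the tool pointing down it reaches from about 300 to 775 mm from the base axis. Payload 14.6 kg.
Tool frame: the origin (TCP) lies at the very end of the fingers, on their centre line; the grasp point (between the pads) lies 19 mm behind it; z points along the fingers, y is the line along which they close (so a half turn about z gives the same grasp; the last joint's range is limited). The gripper opens to 94 mm and grips with 3 to 60 N. Pads are 16 mm wide; open, the fingers measure 119 mm over their backs; the gripper's body (75 mm by 177 mm) begins 78 mm behind the grasp point.
Start: joints at [1.217, 0.3, 1.521, -0, 1.321, -0.067], TCP at [155.584, 527.525, 205.446] pointing down, gripper open.
Joint ranges: [-3.03, 3.03], [-0.79, 2.21], [0.23, 2.52], [-1.04, 4.18], [0, 3.07], [-2.55, 2.55]. Speed limits (rad/s): [2.22, 2.22, 2.57, 3.14, 3.14, 3.14].

## Interface

Orientations are given as [roll, pitch, yaw] about the fixed x, y, z axes, in that order (R = Rz(yaw) Ry(pitch) Rx(roll)).
In Python, from cell import manip, camera, get_calibration gives the robot as it stands. The module is installed in compiled form; this text tells all that it offers.
- The arm moves only by the tool jog_arm, never from a script. Its argument "plan" is one flat list of numbers, 6 for each row, row after row: the shift along the world's x, y, z in m, then the turn, a rotation vector about the world's x, y, z in degrees. A call has 1 to 20 rows; each row is the pose to reach, as a shift and turn from the pose commanded when the call began; what a row does not reach only later rows make up. A row lasts 1/10 s, in which the tool goes at most 50 mm and 8.59 degrees, less where a joint would pass 70% of its speed; a pose out of reach is approached as far as the arm can. A call with a gripper value outside its range is refused whole. "claw" is the finger opening in m, from 0 to 0.094, set as the call begins (left out, the last holds). The fingers move at their own pace and stop on an object; "force" is the grip in N (left out, the last holds). Time passes only in rows, so rows that repeat a pose let the fingers close. It gives the time, the measured TCP pose, the force, the opening and the grip force at its end, in the units of the state.
- manip.read_state(): the state, without advancing time (a new reading comes with each control period).
- camera(name): name is "scene" or "top"; returns (picture, depth): 480x640x3 uint8, red, green, blue; 480x640 float32, mm along the optical axis (not along the pixel's ray), 0 where there is no reading.
- get_calibration(name): a dict with "fx", "fy", "cx", "cy" (pixels), "origin" and "attitude" of the camera in the world. Camera axes: x right, y down, z forward; pixel columns grow to the right and rows downward; lengths in mm; the calibration is good to about 2 mm. A picture is of the moment at which its call begins. get_calibration takes no time and is no camera call.
- manip.sign_off(): hands the job in; it is judged then, once.
The state is a dict: "clock": time; "joints": joint angles; "qd": joint speeds; "effort": joint torques, N m; "eef_pos": TCP position; "eef_rot": TCP orientation; "wrist_force": force on the tool from outside, world axes, zero at the start; "moment": the same for the moment, N m; "finger_gap": finger opening in mm; "finger_force": force on a finger pad.
Only numpy, scipy, OpenCV 4.12 (cv2) and the standard library are available. Lean on these libraries where they do the work, as an engineer would, in place of code of your own. Each camera call takes 0.05 s, during which the arm holds its last target. There are 200 camera calls.

## Task

Show a trainee which vial has to go back in the rack and where: with the fingertips pointing down just above it, a few centimetres at most, point at the cap of the vial left standing by itself on the bench and stay there for about two seconds, then in the same way point at the one empty hole of the white vial rack for about two seconds. Touch, push or lift nothing, do not point at any of the other vials in the rack, and finish with the hand raised some 25 cm above the bench.

Things in the scene. Friction and masses are not known exactly. Their poses are not given: they have to be found in the camera images.
- stray_vial: the vial to point at first: a white sample vial with a black screw cap, 21 mm across, 57 mm tall over the cap (cap 18 mm across), loose, standing upright by itself on the bench near its front edge; origin at the centre of its underside, z up
- empty_place (a point): centre of the mouth of the one empty hole in the rack, 42 mm above the bench; the hole is 24 mm across and 32 mm deep, z up; the vials in the other holes stand out 25 mm above the rack's top
- rack: white plastic vial rack, a fixed block 220 x 52 mm, 42 mm high, with one row of four holes 55 mm apart at x = -82.5, -27.5, 27.5 and 82.5 mm along its own x; origin at the centre of its underside, z up; three holes hold vials, one is empty
- racked_vial_a: one of the three vials in the rack: white sample vial with a black screw cap, 21 mm across, 57 mm tall over the cap, loose in its hole, its cap's top 67 mm above the bench; origin at the centre of its underside, z up
- racked_vial_b: one of the three vials in the rack: white sample vial with a black screw cap, 21 mm across, 57 mm tall over the cap, loose in its hole, its cap's top 67 mm above the bench; origin at the centre of its underside, z up
- racked_vial_c: one of the three vials in the rack: white sample vial with a black screw cap, 21 mm across, 57 mm tall over the cap, loose in its hole, its cap's top 67 mm above the bench; origin at the centre of its underside, z up
- evaporator: fixed rotary evaporator, 770 mm tall, an obstacle: a base plate 40 mm high reaches 150 mm to the front (-x) and from 86 mm right (-y) to 150 mm left of the origin; all higher parts (stand, motor head, glass flask reaching 255 mm right, glass condenser reaching 230 mm left) lie no more than 30 mm in front of the origin; origin at the centre of its underside, z up
- water_bath: fixed heating bath beside the evaporator, an obstacle, 262 mm tall, 367 mm wide along y, its front 120 mm (with a low knob 150 mm) in front (-x) of its origin; between the right and left part of the bench the hand passes freely only in front of the bath and the evaporator, drawn back towards the robot; origin at the centre of its underside, z up
- dropper_bottle: amber dropper bottle with a black pointed top, 33 mm across, 102 mm tall, loose on the bench near its front edge, a bystander; origin at the centre of its underside, z up
- small_beaker: clear glass beaker, 50 mm across, 59 mm tall, loose on the bench near its front edge, a bystander; origin at the centre of its underside, z up

How it is judged:
By the outcome, as a careful person would: the job done as asked, in the order asked, and still so for the second after the job is handed in, with the robot touching nothing.
It also fails if it takes over 58 s, if anything falls off the work surface, if the arm or the gripper's body presses on something with over 40 N, if the wrist force passes 120 N, or if a joint passes its speed limit or range.

## Working session

There is one attempt and no reset: what is moved stays moved. The work goes in short steps, Python scripts to look and compute and a tool call to move; the robot and the scene stay as the last step left them, time stands still between calls to the robot, and variables do not carry over. Pictures are saved under pics/ and viewed, at most 10 in all, crops included, and the job is handed in when it is done.

Besides the shell and the picture viewer there is one more tool, called after ">>>" as a command line: name --argument value ..., lists and objects as JSON in quotes. jog_arm: Moves the arm, as the interface text tells. Its arguments: {"type":"object","properties":{"plan":{"type":"array"},"claw":{"type":"number"},"force":{"type":"number"}},"required":["plan"]}

```bash
mkdir -p pics
cat > h.py <<'E'
import numpy as np,cv2
from scipy.spatial.transform import Rotation as R
from cell import manip,camera,get_calibration
def world(name,depth):
    c=get_calibration(name); A=np.array(c["attitude"],float)
    M=A if A.shape==(3,3) else R.from_euler('xyz',A).as_matrix()
    v,u=np.mgrid[:480,:640]
    P=np.stack([(u-c["cx"])/c["fx"]*depth,(v-c["cy"])/c["fy"]*depth,depth],-1)
    return P@M.T+np.array(c["origin"])
E
python3 - <<'E'
from h import *
for n in("scene","top"):
    p,d=camera(n); cv2.imwrite(f"pics/{n}1.png",p[:,:,::-1]); np.save(f"{n}1.npy",d); print(get_calibration(n))
print(manip.read_state())
E
```

```text
{'fx': 540.684415245188, 'fy': 540.684415245188, 'cx': 315.37409802582727, 'cy': 235.56639011202947, 'origin': array([-354.43599489, -682.37460799,  536.80571816]), 'attitude': array([-1.97675966, -0.0182273 , -0.81745566])}
{'fx': 621.0333257497364, 'fy': 621.0333257497364, 'cx': 306.9670690688892, 'cy': 240.19214336234822, 'origin': array([ 278.64934012,   66.06135025, 1390.99395263]), 'attitude': array([-3.00688338, -0.00352065, -1.55498   ])}
{'clock': 0.1, 'joints': array([ 1.21742018e+00,  3.00408603e-01,  1.52150717e+00,  1.12114537e-05,
        1.32066921e+00, -6.65897980e-02]), 'qd': array([-9.50499962e-04, -1.46039310e-03, -1.95606760e-03, -1.01576875e-03,
       -2.44713440e-03,  6.92077103e-05]), 'effort': array([ 3.67532397e-03, -5.32644618e+01, -3.53288984e+01,  7.10645481e-02,
        2.34445289e-02, -6.30846159e-06]), 'eef_pos': array([155.49662459, 527.32914662, 204.95186827]), 'eef_rot': array([-3.14060325e+00, -7.68658453e-05,  2.85480348e+00]), 'wrist_force': array([-0.02485693, -0.21936178,  0.36772568]), 'moment': array([-0.00598685,  0.03073084,  0.0245625 ]), 'finger_force': 0.0, 'finger_gap': 93.67025001068617}
```

View pics/scene1.png

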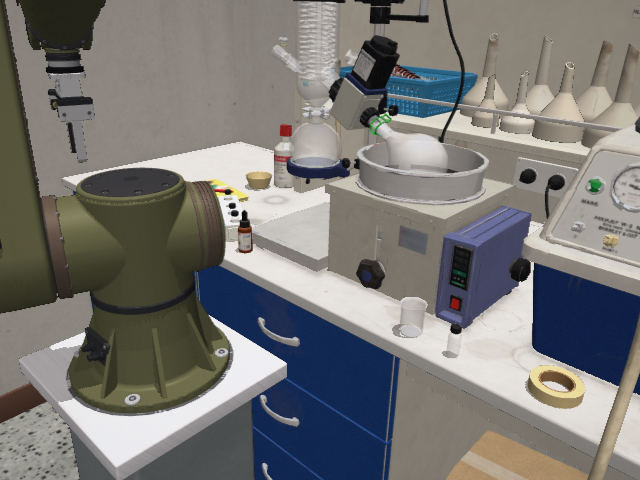

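View pics/top1.png

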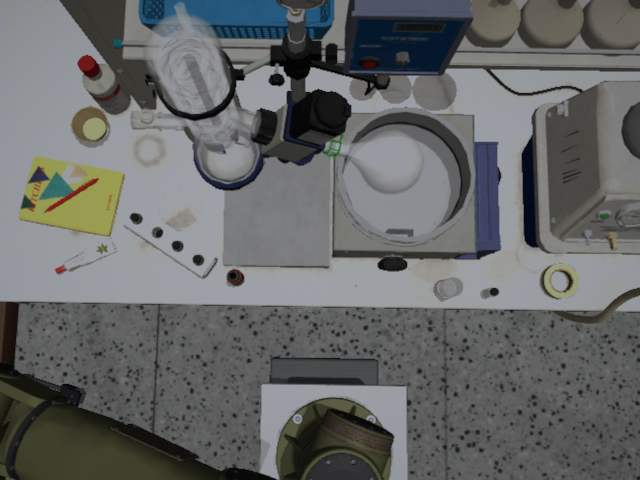

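The scene view shows the stray vial at about (455,340), with the beaker to its left. In the top view its cap is at (494,292). The rack runs from (125,225) to (212,272), with four dark spots near (137,218), (157,232), (177,246) and (198,260), one of which must be the empty hole. I'll use depth to tell them apart.

Run:
```python
from h import *
d=np.load("top1.npy"); W=world("top",d); p=cv2.imread("pics/top1.png")
cv2.imwrite("pics/crop1.png",cv2.resize(p[195:285,110:260],None,fx=5,fy=5,interpolation=cv2.INTER_CUBIC))
g=p.max(2)
for n,(u,v) in dict(s0=(137,218),s1=(157,232),s2=(177,246),s3=(198,260),stray=(494,292),bench=(520,290)).items():
    q=np.s_[v-8:v+9,u-8:u+9]; m=(g[q]<70)&(d[q]>0); w=W[q][m]
    if n=="bench": w=W[q].reshape(-1,3)
    yy,xx=np.nonzero(m)
    print(n,len(w),np.median(w,0).round(1),"zmin/max",w[:,2].min().round(),w[:,2].max().round(),"px",(u-8+xx.mean()).round(1),(v-8+yy.mean()).round(1))
# rack top
q=np.s_[200:285,110:225]; w=W[q]; m=(abs(w[...,2]-42)<8)
yy,xx=np.nonzero(m); pts=w[m][:,:2].astype(np.float32); print("rack",cv2.minAreaRect(pts),np.median(w[m],0))
for n,(u,v) in dict(beaker=(448,288),dropper=(235,277)).items(): print(n,W[v,u].round())
```

```text
s0 84 [502.2 435.8  62.1] zmin/max 30.0 74.0 px 136.0 218.0
s1 65 [478.3 399.2  12.1] zmin/max 2.0 47.0 px 157.6 232.2
s2 84 [443.1 344.1  62.2] zmin/max 10.0 74.0 px 177.2 245.5
s3 83 [413.6 298.5  62.7] zmin/max 8.0 73.0 px 197.8 259.5
stray 51 [ 356.  -338.3   56.4] zmin/max 0.0 62.0 px 493.7 291.3
bench 289 [ 3.626e+02 -4.146e+02  1.000e-01] zmin/max -8.0 8.0 px nan nan
rack ((459.82965087890625, 359.795654296875), (166.96734619140625, 229.17755126953125), 2.7280073165893555) [457.3612533  364.66613282  41.57617936]
beaker [ 364. -253.   -0.]
dropper [376. 215.  77.]<stdin>:9: RuntimeWarning: Mean of empty slice.
  ret = ret.dtype.type(ret / rcount)
```

View pics/crop1.png

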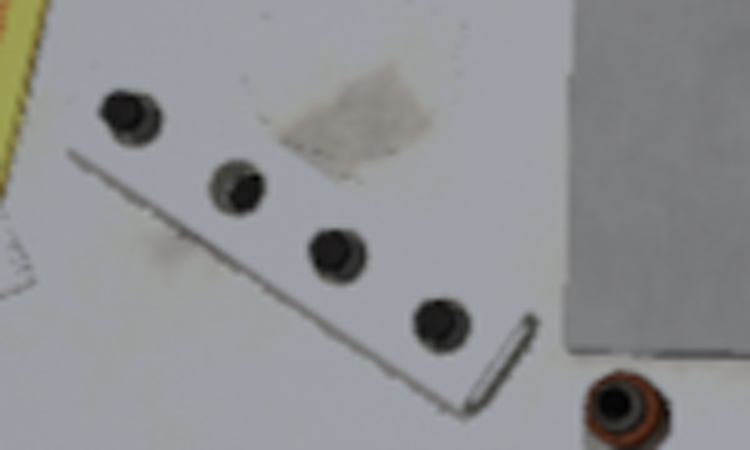

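The crop shows the second spot from the left, at crop (238,187) or image (157.6,232.4), is the open hole. Its depth reading falls to about 10 mm, while the other three read cap tops. Next I'll intersect the pixel rays with the known heights and check the 55 mm spacing.

Run:
```python
from h import *
def at(u,v,z):
    o=world("top",np.zeros((480,640)))[0,0]; d=np.ones((480,640))
    c=get_calibration("top"); M=R.from_euler('xyz',c["attitude"]).as_matrix()
    r=M@[(u-c["cx"])/c["fx"],(v-c["cy"])/c["fy"],1]; return o+r*(z-o[2])/r[2]
H=[at(110+a/5-.4,195+b/5-.4,42) for a,b in((131,118),(238,187),(338,255),(442,325))]
for a in H: print(a.round(1))
print([np.linalg.norm(H[i+1]-H[i]).round(1) for i in range(3)], np.degrees(np.arctan2(*(H[3]-H[0])[[1,0]])))
print("from neighbours",((2*H[0]+H[3])/3).round(1),((H[0]+H[2])/2).round(1))
p=cv2.imread("pics/top1.png").max(2); m=(p[282:302,484:504]<60); y,x=np.nonzero(m); print(m.astype(int)); print("stray",at(484+x.mean(),282+y.mean(),57))
print("caps", [at(110+a/5-.4,195+b/5-.4,67).round(1) for a,b in((122,109),(330,253),(437,324))])
# scene-cam check of stray
d=np.load("scene1.npy");W=world("scene",d);s=cv2.imread("pics/scene1.png").max(2);q=np.s_[318:340,440:470];mm=(s[q]<60)&(d[q]>0);print("scene stray",np.median(W[q][mm],0),mm.sum())
```

```text
[504.2 441.6  42. ]
[474.3 393.1  42. ]
[445.  347.9  42. ]
[414.9 301.2  42. ]
[np.float64(57.0), np.float64(53.9), np.float64(55.5)] -122.45901236582046
from neighbours [474.5 394.8  42. ] [474.6 394.7  42. ]
[[0 0 0 0 0 0 0 0 0 0 0 0 0 0 0 0 0 0 0 0]
 [0 0 0 0 0 0 0 0 0 0 0 0 0 0 0 0 0 0 0 0]
 [0 0 0 0 0 0 0 0 0 0 0 0 0 0 0 0 0 0 0 0]
 [0 0 0 0 0 0 0 0 0 0 0 0 0 0 0 0 0 0 0 0]
 [0 0 0 0 0 0 0 0 0 0 0 0 0 0 0 0 0 0 0 0]
 [0 0 0 0 0 0 0 0 0 0 0 0 0 0 0 0 0 0 0 0]
 [0 0 0 0 0 0 0 0 1 1 1 1 0 0 0 0 0 0 0 0]
 [0 0 0 0 0 0 0 1 1 1 1 1 1 1 0 0 0 0 0 0]
 [0 0 0 0 0 0 0 1 1 1 1 1 1 1 0 0 0 0 0 0]
 [0 0 0 0 0 0 1 1 1 1 1 1 1 1 0 0 0 0 0 0]
 [0 0 0 0 0 0 1 1 1 1 1 1 1 1 0 0 0 0 0 0]
 [0 0 0 0 0 0 1 1 1 1 1 1 1 1 0 0 0 0 0 0]
 [0 0 0 0 0 0 0 1 1 1 1 1 1 0 0 0 0 0 0 0]
 [0 0 0 0 0 0 0 0 0 1 0 0 0 0 0 0 0 0 0 0]
 [0 0 0 0 0 0 0 0 0 0 0 0 0 0 0 0 0 0 0 0]
 [0 0 0 0 0 0 0 0 0 0 0 0 0 0 0 0 0 0 0 0]
 [0 0 0 0 0 0 0 0 0 0 0 0 0 0 0 0 0 0 0 0]
 [0 0 0 0 0 0 0 0 0 0 0 0 0 0 0 0 0 0 0 0]
 [0 0 0 0 0 0 0 0 0 0 0 0 0 0 0 0 0 0 0 0]
 [0 0 0 0 0 0 0 0 0 0 0 0 0 0 0 0 0 0 0 0]]
stray [ 355.43159719 -338.06695417   57.        ]
caps [array([503.9, 438.7,  67. ]), array([442.7, 346.1,  67. ]), array([412.8, 299. ,  67. ])]
scene stray [ 351.32139591 -343.87803795   56.87184239] 88
```

The hole mouth is at about (474,393.5,42), with spacings of 54–57 mm against the nominal 55. The stray cap is at about (356,-339,57), and the two cameras agree. Before moving I'll check clearances to the tall obstacles.

Run:
```python
from h import *
d=np.load("top1.npy");W=world("top",d);ds=np.load("scene1.npy");S=world("scene",ds)
for nm,w,dd in(("top",W,d),("scene",S,ds)):
    w=w[dd>0]
    for n,(y0,y1,z0,z1) in dict(bath=(-420,0,150,330),bathlow=(-420,0,70,150),evap=(0,240,130,900),cond=(240,480,100,900)).items():
        m=(w[:,1]>y0)&(w[:,1]<y1)&(w[:,2]>z0)&(w[:,2]<z1)&(w[:,0]>330)&(w[:,0]<700); k=w[m]
        if len(k): 
            print(nm,n,len(k),"xmin",np.percentile(k[:,0],[0,1,5]).round(),"y",np.percentile(k[:,1],[1,99]).round()); 
            f=k[k[:,0]<np.percentile(k[:,0],5)]; print("   front pts",np.median(f,0).round())
```

```text
top bath 26129 xmin [419. 422. 434.] y [-419.   -5.]
   front pts [ 427. -144.  202.]
top bathlow 1135 xmin [398. 398. 404.] y [-416.   -9.]
   front pts [ 400. -118.   77.]
top evap 21259 xmin [420. 465. 561.] y [  2. 238.]
   front pts [530.  12. 203.]
top cond 3796 xmin [549. 555. 565.] y [240. 347.]
   front pts [560. 251. 171.]
scene bath 15899 xmin [417. 421. 423.] y [-416.   -3.]
   front pts [ 422. -155.  195.]
scene bathlow 7869 xmin [397. 404. 428.] y [-352.   -6.]
   front pts [ 427. -134.   83.]
scene evap 12601 xmin [420. 458. 561.] y [  2. 236.]
   front pts [554. 206. 194.]
scene cond 892 xmin [549. 552. 559.] y [240. 342.]
   front pts [555. 246. 164.]
```

>>> jog_arm --plan '[0.016,-0.037,0,0,0,2,0.034,-0.077,0,0,0,4,0.052,-0.117,0,0,0,6,0.07,-0.157,0,0,0,8,0.088,-0.197,0,0,0,10,0.106,-0.237,0,0,0,12,0.124,-0.277,0,0,0,14,0.139,-0.317,0,0,0,16.4,0.152,-0.357,0,0,0,16.4,0.162,-0.397,0,0,0,16.4,0.166,-0.437,0,0,0,16.4,0.169,-0.477,0,0,0,16.4,0.169,-0.517,0,0,0,16.4,0.169,-0.557,0,0,0,16.4,0.166,-0.597,0,0,0,16.4,0.162,-0.637,0,0,0,16.4,0.16,-0.677,0,0,0,16.4,0.162,-0.717,0,0,0,16.4,0.169,-0.757,0,0,0,16.4,0.177,-0.797,0,0,0,16.4]' --claw 0 --force 5

```text
clock: 2.1
eef_pos: [332.3, -271.3, 205.4]
eef_rot: [-3.142, 0.0, 3.14]
wrist_force: [1.0, 0.4, -0.0]
finger_gap: 0.3
finger_force: 0.0
```

>>> jog_arm --plan '[0.008,-0.025,0,0,0,0,0.016,-0.05,0,0,0,0,0.023,-0.069,0,0,0,0,0.023,-0.069,-0.02,0,0,0,0.023,-0.069,-0.04,0,0,0,0.023,-0.069,-0.06,0,0,0,0.023,-0.069,-0.08,0,0,0,0.023,-0.069,-0.09,0,0,0,0.023,-0.069,-0.09,0,0,0,0.023,-0.069,-0.09,0,0,0]'

```text
clock: 3.1
eef_pos: [355.8, -338.7, 116.1]
eef_rot: [-3.141, 0.0, 3.141]
wrist_force: [0.1, -0.0, -0.2]
finger_gap: 0.5
finger_force: 0.0
```

Run:
```python
from h import *
p,d=camera("scene"); q,_=camera("top"); c=p[220:400,380:540,::-1]; t=q[180:360,400:560,::-1]
cv2.imwrite("pics/chk1.png",cv2.resize(np.hstack([c,t]),(800,450),interpolation=cv2.INTER_CUBIC)); s=manip.read_state(); print(s["eef_pos"],s["wrist_force"],s["clock"])
```

```text
[ 355.92109944 -338.81987856  116.4157901 ] [ 0.11063235 -0.46539632 -0.38165214] 3.2
```

View pics/chk1.png

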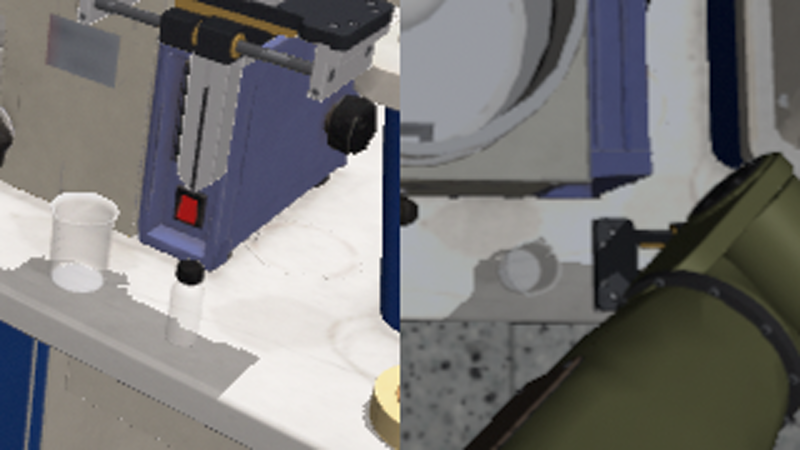

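The fingertip end is at crop (203,188), which is scene (461,295). The cap is at crop (190,272), or scene (456,329), directly below. I'll check the small sideways offset by projection.

Run:
```python
from h import *
c=get_calibration("scene");M=R.from_euler('xyz',c["attitude"]).as_matrix()
def pr(P):
    k=M.T@(np.array(P)-c["origin"]);return (k[:2]/k[2]*c["fx"]+[c["cx"],c["cy"]]).round(1)
for P in([356,-339,116.4],[356,-339,57],[351,-335,57],[356,-339,50]):
    u=pr(P); print(P,u,"crop",(u-[380,220])*2.5)
```

```text
[356, -339, 116.4] [458.7 293.9] crop [196.75 184.75]
[356, -339, 57] [454.2 325.7] crop [185.5  264.25]
[351, -335, 57] [450.5 326. ] crop [176.25 265.  ]
[356, -339, 50] [453.7 329.4] crop [184.25 273.5 ]
```

The tip and cap are displaced from their projections by the same amount, so the tip is centred over the cap to about 2 mm. Now I'll descend to 20 mm above the cap and hold.

>>> jog_arm --plan '[0,0,-0.012,0,0,0,0,0,-0.024,0,0,0,0,0,-0.034,0,0,0,0,0,-0.039,0,0,0,0,0,-0.039,0,0,0,0,0,-0.039,0,0,0,0,0,-0.039,0,0,0,0,0,-0.039,0,0,0,0,0,-0.039,0,0,0,0,0,-0.039,0,0,0,0,0,-0.039,0,0,0,0,0,-0.039,0,0,0,0,0,-0.039,0,0,0,0,0,-0.039,0,0,0,0,0,-0.039,0,0,0,0,0,-0.039,0,0,0,0,0,-0.039,0,0,0,0,0,-0.039,0,0,0,0,0,-0.039,0,0,0,0,0,-0.039,0,0,0]'

```text
clock: 5.2
eef_pos: [355.6, -338.5, 76.4]
eef_rot: [3.142, -0.0, 3.141]
wrist_force: [0.6, -0.7, -0.2]
finger_gap: 0.6
finger_force: 0.0
```

>>> jog_arm --plan '[0,0,0,0,0,0,0,0,0,0,0,0,0,0,0,0,0,0,0,0,0,0,0,0,0,0,0,0,0,0,0,0,0,0,0,0,0,0,0,0,0,0,0,0,0.02,0,0,0,0,0,0.05,0,0,0,0,0,0.08,0,0,0,0,0,0.11,0,0,0,0,0,0.13,0,0,0,0,0,0.13,0,0,0,0,0,0.13,0,0,0]'

```text
clock: 6.6
eef_pos: [355.5, -338.3, 205.9]
eef_rot: [3.141, -0.0, 3.141]
wrist_force: [-0.4, 0.9, 0.0]
finger_gap: 0.6
finger_force: 0.0
```

>>> jog_arm --plan '[-0.011,0.038,0,0,0,0,-0.023,0.073,0,0,0,0,-0.031,0.108,0,0,0,0,-0.038,0.148,0,0,0,0,-0.041,0.188,0,0,0,0,-0.038,0.228,0,0,0,0,-0.034,0.268,0,0,0,0,-0.031,0.308,0,0,0,0,-0.031,0.348,0,0,0,0,-0.031,0.388,0,0,0,0,-0.034,0.428,0,0,0,0,-0.038,0.468,0,0,0,0,-0.048,0.508,0,0,0,0,-0.056,0.548,0,0,0,0,-0.058,0.588,0,0,0,0,-0.056,0.628,0,0,0,0,-0.046,0.663,0,0,0,0,-0.031,0.693,0,0,0,0,-0.031,0.693,0,0,0,0,-0.031,0.693,0,0,0,0]'

```text
clock: 8.6
eef_pos: [324.1, 354.2, 204.7]
eef_rot: [-3.139, -0.002, -3.142]
wrist_force: [0.3, -0.6, 0.2]
finger_gap: 0.3
finger_force: 0.0
```

>>> jog_arm --plan '[0,0.01,0,0,0,-6,0,0.02,0,0,0,-12,0,0.03,0,0,0,-18,0.01,0.039,0,0,0,-24,0.03,0.039,0,0,0,-30,0.05,0.039,0,0,0,-36,0.075,0.039,0,0,0,-42,0.1,0.039,0,0,0,-48,0.125,0.039,0,0,0,-52,0.1495,0.039,0,0,0,-52,0.1495,0.039,-0.02,0,0,-52,0.1495,0.039,-0.04,0,0,-52,0.1495,0.039,-0.06,0,0,-52,0.1495,0.039,-0.08,0,0,-52,0.1495,0.039,-0.09,0,0,-52,0.1495,0.039,-0.09,0,0,-52,0.1495,0.039,-0.09,0,0,-52]'

```text
clock: 10.3
eef_pos: [474.3, 393.4, 117.3]
eef_rot: [3.141, 0.0, 2.233]
wrist_force: [0.8, 0.8, 0.4]
finger_gap: 0.3
finger_force: 0.0
```

Run:
```python
from h import *
p,d=camera("scene"); q,_=camera("top"); c=p[120:260,170:330,::-1]; t=q[160:300,90:250,::-1]
cv2.imwrite("pics/chk2.png",cv2.resize(np.hstack([c,t]),(800,350),interpolation=cv2.INTER_CUBIC)); s=manip.read_state(); print(s["eef_pos"],s["wrist_force"],s["clock"])
k=get_calibration("scene");M=R.from_euler('xyz',k["attitude"]).as_matrix()
for P in(s["eef_pos"],[474,393.5,42],[444,347,67],[503.5,440,67],[414,300,67]):
    e=M.T@(np.array(P)-k["origin"]);print(((e[:2]/e[2]*k["fx"]+[k["cx"],k["cy"]]-[170,120])*2.5).round())
```

```text
[474.44625625 393.64747424 117.61056006] [ 0.19877927 -0.265573   -0.09878377] 10.4
[145. 146.]
[148. 215.]
[152. 210.]
[142. 176.]
[159. 229.]
```

View pics/chk2.png

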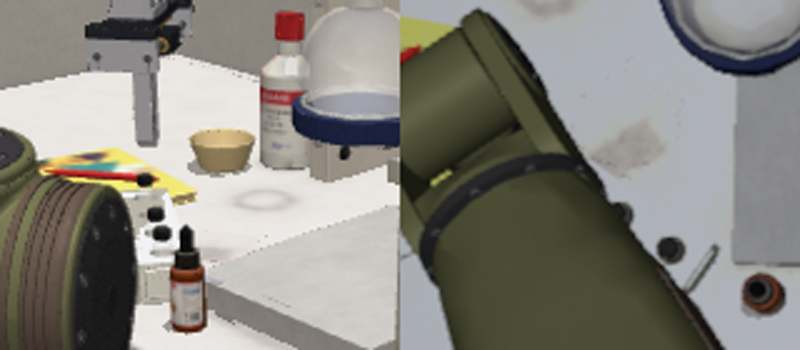

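The tip at crop (147,145) and the three caps at (145,179), (155,213) and (162,232) match their projections with the same ~3 px bias. That puts the tip over the empty hole, so I'll go down to about 21 mm above its mouth and hold.

>>> jog_arm --plan '[0,0,-0.015,0,0,0,0,0,-0.03,0,0,0,0,0,-0.045,0,0,0,0,0,-0.053,0,0,0,0,0,-0.053,0,0,0,0,0,-0.053,0,0,0,0,0,-0.053,0,0,0,0,0,-0.053,0,0,0,0,0,-0.053,0,0,0,0,0,-0.053,0,0,0,0,0,-0.053,0,0,0,0,0,-0.053,0,0,0,0,0,-0.053,0,0,0,0,0,-0.053,0,0,0,0,0,-0.053,0,0,0,0,0,-0.053,0,0,0,0,0,-0.053,0,0,0,0,0,-0.053,0,0,0,0,0,-0.053,0,0,0,0,0,-0.053,0,0,0]'

```text
clock: 12.4
eef_pos: [474.1, 393.5, 63.5]
eef_rot: [3.142, 0.0, 2.233]
wrist_force: [0.0, 0.1, 0.1]
finger_gap: 0.4
finger_force: 0.0
```

>>> jog_arm --plan '[0,0,0,0,0,0,0,0,0,0,0,0,0,0,0,0,0,0,0,0,0,0,0,0,0,0,0,0,0,0,0,0,0,0,0,0,0,0,0.02,0,0,0,0,0,0.05,0,0,0,0,0,0.08,0,0,0,0,0,0.11,0,0,0,0,0,0.14,0,0,0,0,0,0.17,0,0,0,0,0,0.187,0,0,0,0,0,0.187,0,0,0,0,0,0.187,0,0,0,0,0,0.187,0,0,0,0,0,0.187,0,0,0]'

```text
clock: 14.1
eef_pos: [473.9, 393.3, 249.2]
eef_rot: [-3.14, -0.0, 2.233]
wrist_force: [0.3, -0.3, 0.3]
finger_gap: 0.7
finger_force: 0.0
```

Run:
```python
from h import *
s=manip.read_state(); print(s["eef_pos"],s["wrist_force"],abs(s["qd"]).max(),s["clock"])
p,d=camera("scene"); a=cv2.imread("pics/scene1.png")[:,:,::-1]
for q in(np.s_[200:280,225:265],np.s_[285:365,390:480]): print("scene change",np.abs(p[q].astype(int)-a[q]).max(2).__gt__(60).sum())
```

```text
[473.85681573 393.335279   249.16913837] [ 0.31388206 -0.25900872  0.26390487] 0.007176133614598585 14.1
scene change 14
scene change 0
```

The hand is still at 249 mm, there was no contact force, and the vial and beaker haven't moved. I'm handing in.

```bash
python3 -c "
from cell import manip
print(manip.sign_off())"
```

```text
the job is handed in; nothing more can be done
None
```

I pointed at the stray vial's cap from about 20 mm above, then at the empty rack hole from about 21 mm above, each for about two seconds. The hand finished raised at 249 mm, no contact showed in the force readings, and the job is handed in.

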